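# Set a wood block to the stop and clamp it in the drill vice

## Task

Make the wood block ready for drilling in the small grey vice: it lies loose on the two parallels, sticking out to the left. Slide it along the parallels until its right-hand end is up against the work stop, and only then push the sliding jaw firmly home so that the block is clamped square and flat, with its side against the fixed jaw and its end still at the stop. Leave the tools lying round the vice where they are.

Things in the scene. Friction and masses are not known exactly. Their poses are not given: they have to be found in the camera images.
- vice: Grey drill vice bolted to the bench, bed 210 x 90 mm (x -125 to 85). Origin on the bench; x points from sliding to fixed jaw, away from the robot; y left along the jaws; z up. Jaws: y -45 to 45 mm, tops at z = 85. Fixed jaw's face at x = 45. Two fixed steel parallels along y (-57 to 57 mm), tops at z = 50. Lugs with bolts reach y = +-68 mm, below z = 22.
- stop (a point): Middle of the work stop's face (looks to the vice's +y, at y = -57.5 mm): a dark flat plate 8 mm thick bolted to the right-hand end of the fixed jaw; it covers x -6 to 82 mm, z 57 to 83 mm in the vice's frame; axes as the vice's.
- seat (a point): Point of the vice, with the vice's axes, at x = 17.5, y = 0, z = 70 mm in its frame: the block's centre lies here when it is on the parallels, against the stop and against the fixed jaw.
- jaw (a joint): Opening between the jaws' faces less 50 mm, in m (range 0 to 0.042, starts at 0.028 to 0.040); shrinks as the sliding jaw is pushed along the vice's +x; 0.005 (faces 55 mm apart) with the block clamped. Slides with about 5 N of friction, has no spring, stays where it is left; pressing it against the block with 10 to 20 N in all clamps the block.
- push_plate (a point): Middle of the rear face (looks to the vice's -x: the face to push) of the upright steel plate on the sliding jaw, 70 mm above the bench; axes as the vice's. The plate is 60 mm wide in y, 8 mm thick, from 32 to 104 mm above the bench. It moves with the jaw.
- block_center (a point): Centre of the wood block, 115 (its x) x 55 x 40 mm (z up), 0.13 to 0.23 kg. At first loose on the parallels, underside 50 and top 90 mm above the bench, its x along the vice's +y within 0.06 rad, 22 to 42 mm too far to the vice's +y, 4 to 10 mm off the fixed jaw. Its left-hand (+y) end sticks out free and can be pushed.
- wrench: Bystander: wrench 201 x 33 x 8 mm lying right of the vice; origin under its middle.
- chisel: Bystander: cold chisel 192 x 22 x 17 mm lying left of the vice; origin under its middle.
- screwdriver: Bystander: red-handled screwdriver 242 x 28 x 29 mm lying on the right; origin under its middle.
There are look-alikes about, which are no part of the job. Of the things like the part that bears block_center, leave any that is black or blue; of the rest the smaller one is meant.

How it is judged:
On the way, in this order (a step that is already met when the one before it is completed fails the run):
1. the block's end is at the stop (within 4 mm), the block flat on the parallels, while the jaws are still open (more than 65 mm) (y of block_center in the frame of seat between -0.004 and 0.004 m and z of block_center in the frame of seat between -0.003 and 0.003 m and angle between block_center's own z axis and vertical below 0.05 rad and value of joint jaw above 0.015 m), for 0.2 s.
2. the sliding jaw is closed on the block (y of block_center in the frame of seat between -0.004 and 0.004 m and z of block_center in the frame of seat between -0.003 and 0.003 m and angle between block_center's own z axis and vertical below 0.05 rad and x of block_center in the frame of seat between -0.003 and 0.003 m and angle between the x axis of block_center and the y axis of seat, either way round below 0.035 rad and value of joint jaw below 0.0075 m and contact force between jaw and block above 0.5 N), for 0.2 s.
At the end, for the whole second after the job is handed in: The block rests flat on the parallels (height within 3 mm, tilt under 0.05 rad), its end within 4 mm of the stop, its side within 3 mm of the fixed jaw and square to it (under 0.035 rad); the sliding jaw bears on it (opening under 57.5 mm, contact force over 0.5 N); all at rest (all of step 2 and linear speed of block below 0.01 m/s and velocity of joint jaw between -0.005 and 0.005 m/s); the robot touches nothing.
It fails at once if a tool lying round the vice is moved more than 30 mm (distance of any of wrench, chisel, screwdriver from where it was at the start of the episode above 0.03 m).
It also fails if it takes over 40 s, if anything falls off the work surface, if the arm or the gripper's body presses on something with over 40 N, if the wrist force passes 120 N, or if a joint passes its speed limit or range.

## Robot

A 6-joint arm with a two-finger parallel gripper is mounted at the origin on a cart in front of the work surface, level with it; the furniture and walls round the work are solid. World frame = base frame: x ahead of the robot, y to its left, z up, the work surface at z = 0. Lengths are in m, angles in rad, forces in N, time in s.
With the tool pointing down it reaches from about 0.275 to 0.975 m from the base axis. Payload 8.4 kg.
Tool frame: the origin (TCP) lies at the very end of the fingers, on their centre line; the grasp point (between the pads) lies 19 mm behind it (ctrl.grip_depth is the distance from the TCP to the grasp point, in m); z points along the fingers, y is the line along which they close (so a half turn about z gives the same grasp; the last joint's range is limited). The gripper opens to 92 mm and grips with 3 to 60 N. Pads are 20 mm wide; open, the fingers measure 128 mm over their backs; the gripper's body (75 mm by 189 mm) begins 69 mm behind the grasp point.
Start: joints at [1.182, 0.353, 1.633, -0, 1.155, -0.002], TCP at [0.236, 0.579, 0.215] pointing down, gripper open.
Joint ranges: [-2.63, 2.63], [-0.92, 2.1], [0.06, 2.66], [-1.3, 4.44], [0, 2.69], [-3.02, 3.02]. Speed limits (rad/s): [2.22, 2.22, 2.79, 3.14, 3.14, 3.14].

## Interface

Orientations are given as a unit quaternion [w, x, y, z].
In Python, from cell import readout, optics, job, ctrl gives the robot as it stands.
- The arm moves only by the tool drive_tool, never from a script. Its argument "targets" is a list of rows, each a list of 7 numbers: the shift along the tool's x, y, z in cm, then the turn, a rotation vector about the tool's x, y, z in rad, then the closure, from 0 (fully open) to 1 (shut). In form: [[x, y, z, rx, ry, rz, grip], ...]. A call has 1 to 5 rows; each row shifts and turns the commanded pose from where the row before left it, along the tool's axes as they then stand; what a row does not reach is not made up. A row lasts 1/12 s, in which the tool goes at most 41.7 mm and 7.16 degrees, less where a joint would pass 70% of its speed; a pose out of reach is approached as far as the arm can. A call is refused whole if a number of a shift passes 4.17 or a number of a turn 0.125, either way. A call with a gripper value outside its range is refused whole. The fingers move at their own pace and stop on an object; the grip force is fixed at half the most. Time passes only in rows, so rows that do not move let the fingers close. It gives the time, the measured TCP pose, the force, the opening and the grip force at its end, in the units of the state.
- readout.get_state(): the state, without advancing time (a new reading comes with each control period).
- optics.snapshot(name): name is "scene" or "side" or "wrist"; returns the picture (384x512x3 uint8, red, green, blue); there is no depth.
- optics.camera_info(name): a dict with "fov_y" (degrees; the focal length in pixels is half the picture's height over the tangent of half this angle, whatever the lens; pixels are square), "cx", "cy" (the principal point, pixels), "eye" and "orientation" of the camera in the world. Camera axes: x right, y up, looking along -z (the intrinsics and any distortion apply to the point x, -y, -z); pixel columns grow to the right and rows downward; lengths in m; the calibration is good to about 2 mm. The wrist camera is an equidistant fisheye: a pixel r from the principal point sees the ray r / f radians off the axis. A picture is of the moment at which its call begins: read the wrist's pose just before it. camera_info takes no time and is no camera call; for the wrist camera it gives the pose at the moment of the call.
- job.hand_in(): hands the job in; it is judged then, once.
The state is a dict: "t": time; "joint_positions": joint angles; "dq": joint speeds; "joint_torque": joint torques, N m; "ee_pos": TCP position; "tcp_rot": TCP orientation; "ft_force": force on the tool from outside, world axes, zero at the start; "torque": the same for the moment, N m; "opening": finger opening in m; "finger_force": force on a finger pad.
Only numpy, scipy, OpenCV 4.12 (cv2) and the standard library are available. Lean on these libraries where they do the work, as an engineer would, in place of code of your own. Each camera call takes 0.05 s, during which the arm holds its last target. There are 200 camera calls.

## Working session

There is one attempt and no reset: what is moved stays moved. The work goes in short steps, Python scripts to look and compute and a tool call to move; the robot and the scene stay as the last step left them, time stands still between calls to the robot, and variables do not carry over. Pictures are saved under pics/ and viewed, at most 10 in all, crops included, and the job is handed in when it is done.

Besides the shell and the picture viewer there is one more tool, called after "Emit:" as name(argument=value, ...), one argument or row to a line, values as JSON. drive_tool: Moves the arm, as the interface text tells. Its arguments: {"type":"object","properties":{"targets":{"type":"array","items":{"type":"array","items":{"type":"number"}}}},"required":["targets"]}

```bash
mkdir -p pics; python3 - <<'E'
from cell import readout,optics
import cv2,numpy as np
for n in("scene","side"):
    im=optics.snapshot(n);cv2.imwrite(f"pics/{n}0.png",cv2.resize(im[:,:,::-1],(800,600),interpolation=cv2.INTER_CUBIC));cv2.imwrite(f"{n}_raw.png",im[:,:,::-1])
    print(n,optics.camera_info(n))
s=readout.get_state();print(s)
E
```

```text
scene {'fov_y': 46.573944852974115, 'cx': 248.18734655158661, 'cy': 190.02256078383795, 'eye': array([-0.69984854,  0.6497441 ,  0.9798174 ]), 'orientation': array([-0.44825927, -0.23604897,  0.41313184,  0.75674738])}
side {'fov_y': 56.28812286830596, 'cx': 250.76905282330924, 'cy': 186.6370245476857, 'eye': array([-0.05282367, -0.8132058 ,  0.79453155]), 'orientation': array([ 0.8588631 ,  0.42526528, -0.13190255, -0.25319031])}
{'t': 0.1, 'joint_positions': array([ 1.18161974e+00,  3.53549995e-01,  1.63401406e+00, -7.09935589e-06,
        1.15524480e+00, -2.40904513e-03]), 'dq': array([ 0.00065373, -0.0016558 , -0.00201129, -0.00079863,  0.00043289,
       -0.00101698]), 'joint_torque': array([-4.83475542e-04, -5.94901872e+01, -3.34933627e+01,  6.98532443e-02,
        1.81966717e-02, -8.99531074e-06]), 'ee_pos': array([0.23559065, 0.57842864, 0.21397639]), 'tcp_rot': array([-1.15117819e-04,  1.92179241e-01,  9.81359654e-01, -5.97113745e-04]), 'ft_force': array([0.40112435, 0.68684199, 0.97997828]), 'torque': array([-0.02373054, -0.03460697, -0.01109626]), 'finger_force': 0.0, 'opening': 0.09184967033771599}
```

View pics/scene0.png

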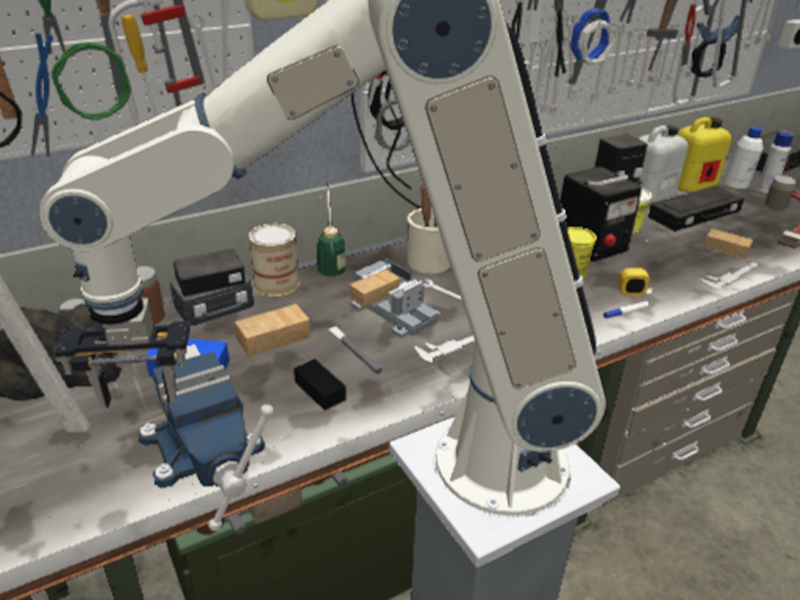

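View pics/side0.png

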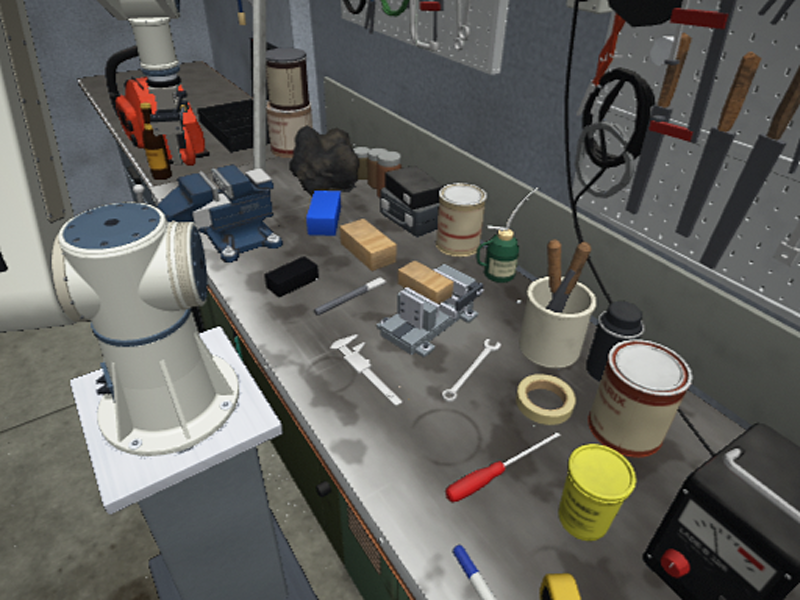

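Block candidates in the side view (800x600): wood block in the vice (425,280), larger loose wood block (368,243), black (290,275) and blue (323,212). I choose the smaller wood one, at (425,280) in side and (375,287) in scene. Next, close crops to check it.

```bash
python3 - <<'E'
import cv2
a=cv2.imread("side_raw.png")[155:240,225:325];cv2.imwrite("pics/sc.png",cv2.resize(a,None,fx=7,fy=7,interpolation=cv2.INTER_CUBIC))
a=cv2.imread("scene_raw.png")[160:220,200:300];cv2.imwrite("pics/cc.png",cv2.resize(a,None,fx=8,fy=8,interpolation=cv2.INTER_CUBIC))
E
```

```text
(no output)
```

View pics/sc.png

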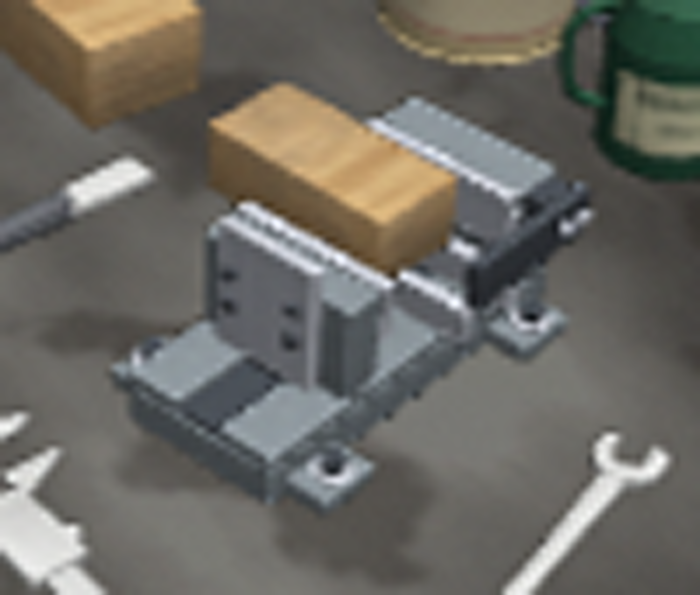

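View pics/cc.png

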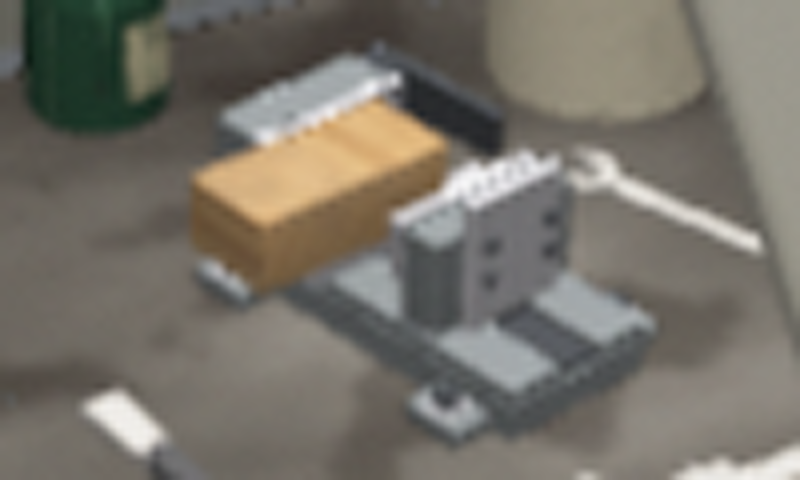

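The crops confirm the choice: the smaller wood block sits on the parallels between the grey jaws, and the dark stop is at the right-hand end. Next I fit the vice, jaw and block poses from the corner pixels.

```bash
cat > h.py <<'E'
import numpy as np
from scipy.spatial.transform import Rotation as R
from scipy.optimize import least_squares
CAM={'scene':(46.573944852974115,248.18734655158661,190.02256078383795,[-0.69984854,0.6497441,0.9798174],[-0.44825927,-0.23604897,0.41313184,0.75674738]),
'side':(56.28812286830596,250.76905282330924,186.6370245476857,[-0.05282367,-0.8132058,0.79453155],[0.8588631,0.42526528,-0.13190255,-0.25319031])}
def proj(n,P):
    f,cx,cy,e,q=CAM[n];f=192/np.tan(np.radians(f/2))
    p=(np.atleast_2d(P)-e)@R.from_quat(q,scalar_first=True).as_matrix()
    return np.c_[cx+f*p[:,0]/-p[:,2],cy-f*p[:,1]/-p[:,2]]
def T(x,y,a,P):
    c,s=np.cos(a),np.sin(a);P=np.array(P,float)
    return np.c_[x+c*P[:,0]-s*P[:,1],y+s*P[:,0]+c*P[:,1],P[:,2]]
def crop(uv,k,o): return (np.array(uv)+.5)/k-.5+np.array(o)
E
python3 - <<'E'
from h import *
# block corners: local x along vice +y
B=lambda xs,ys,z:[.0575*xs,.0275*ys,z]
# in block frame (x along vice y, y along vice -x)
bl={'side':([B(1,-1,.09),B(1,1,.09),B(-1,1,.09),B(-1,-1,.09),B(-1,1,.05)],[(285,83),(210,125),(378,222),(457,180),(388,272)]),
'scene':([B(1,-1,.09),B(1,1,.09),B(-1,1,.09),B(-1,-1,.09),B(1,1,.05),B(1,-1,.05)],[(192,180),(268,222),(447,148),(375,100),(265,290),(193,245)])}
K={'side':(7,(225,155)),'scene':(8,(200,160))}
fb=lambda p:np.concatenate([(proj(n,T(p[0],p[1],p[2],bl[n][0]))-crop(bl[n][1],*K[n])).ravel() for n in bl])
best=min((least_squares(fb,[.6,.1,a],loss='soft_l1') for a in(0,.8,1.6,2.4)),key=lambda r:r.cost)
print('block',best.x,best.cost);print(fb(best.x).reshape(-1,2).round(1).tolist())
J=lambda j,y,z:('j',-1,y,z)
vi={'side':[((.045,.045,.085),(370,122)),((.045,-.045,.085),(515,203)),((.085,.045,.085),(413,98)),((.085,-.045,.085),(553,165)),((-.125,-.045,0),(268,498)),((-.006,-.0655,.083),(472,265)),((-.006,-.0655,.057),(472,308)),((.082,-.0655,.083),(588,185))],
'scene':[((.045,-.045,.085),(400,78)),((.085,.045,.085),(222,115)),((.085,-.045,.085),(360,55)),((-.006,-.0575,.083),(503,120)),((-.125,.045,0),(515,435)),((.082,-.0575,.083),(370,42))]}
pl={'side':[((0,.03,.104),(222,215)),((0,-.03,.104),(320,277)),((0,-.03,.032),(312,388))],'scene':[((0,.03,.104),(465,192)),((0,-.03,.104),(572,165)),((0,.03,.032),(467,325)),((0,-.03,.032),(563,277))]}
def fv(p):
    r=[]
    for n in vi:
        r.append((proj(n,T(*p[:3],[v[0] for v in vi[n]]))-crop([v[1] for v in vi[n]],*K[n])).ravel())
        P=np.array([v[0] for v in pl[n]])+[p[3],0,0]
        r.append((proj(n,T(*p[:3],P))-crop([v[1] for v in pl[n]],*K[n])).ravel())
    return np.concatenate(r)
v=min((least_squares(fv,[.6,.1,a,-.08],loss='soft_l1') for a in(-1,-.5,0,.5,1)),key=lambda r:r.cost)
print('vice',v.x,v.cost);print(fv(v.x).reshape(-1,2).round(1).tolist())
x,y,a,pj=v.x;d=best.x[:2]-[x,y];c,s=np.cos(a),np.sin(a)
print('block in vice mm',1e3*(c*d[0]+s*d[1]),1e3*(-s*d[0]+c*d[1]),'yaw',best.x[2]-np.pi/2-a)
E
```

```text
block [ 0.5580137  -0.02791377  1.77911873] 6.217559822917317
[[0.4, -0.4], [0.2, -0.1], [1.4, 0.5], [1.0, -0.4], [-0.8, 2.9], [-0.3, 0.3], [-0.5, 1.2], [0.5, -0.1], [0.0, 0.2], [-0.1, 1.7], [-0.3, 1.1]]
vice [ 0.55401157 -0.06844017  0.24176151 -0.07782334] 15.610599362578274
[[-0.6, 0.6], [-0.4, -0.2], [0.5, -0.6], [1.3, 0.2], [0.2, 2.0], [1.2, 0.9], [0.5, 1.0], [0.7, 0.6], [0.0, 0.2], [0.3, -0.7], [0.4, 1.0], [0.6, 1.3], [-1.2, 0.6], [-1.3, 0.3], [-1.0, 0.4], [-0.4, 2.4], [0.2, 1.6], [0.6, 2.4], [-1.2, -0.1], [-0.2, 2.0], [-0.8, 2.0]]
block in vice mm 13.588295298158688 38.389640546391696 yaw -0.03343910799250921
```

```bash
cat >> h.py <<'E'
V=(0.554,-0.0684,0.2418)
def togo(vx,vy,z):
    from cell import readout
    s=readout.get_state();Rt=R.from_quat(s['tcp_rot'],scalar_first=True)
    g=T(*V,[[vx,vy,z]])[0];d=g-s['ee_pos']
    Rg=R.from_matrix(np.array([[-np.cos(V[2]),-np.sin(V[2]),0],[-np.sin(V[2]),np.cos(V[2]),0],[0,0,-1]]).T)
    # tool x -> -vice x, tool y -> vice y, tool z down
    Rg=R.from_matrix(np.c_[[-np.cos(V[2]),-np.sin(V[2]),0],[-np.sin(V[2]),np.cos(V[2]),0],[0,0,-1]])
    print('t',s['t'],'goal',g.round(4),'world d',d.round(4),'tool d cm',(100*Rt.inv().apply(d)).round(2),'rotvec',(Rt.inv()*Rg).as_rotvec().round(3),'goal-frame d cm',(100*Rg.inv().apply(d)).round(2))
    print('F',s['ft_force'].round(2),'open',s['opening'])
E
python3 - <<'E'
from h import *
togo(.0135,.135,.215)
def ray(n,u,v,z):
    r=least_squares(lambda p:(proj(n,[[p[0],p[1],z]])-[u,v])[0],[.6,0]).x;return r
for nm,n,u,v,z in(('can','side',505,280,0),('bigwood corner near','side',370,265,0),('chisel tip','side',383,282,0),('chisel end','side',318,312,0),('wrench','side',470,370,0)):
    w=ray(n,u*.64,v*.64,z);d=w-V[:2];c,s=np.cos(V[2]),np.sin(V[2]);print(nm,w.round(3),'vice',(c*d[0]+s*d[1]).round(3),(c*d[1]-s*d[0]).round(3))
E
```

```text
t 0.1 goal [0.5348 0.0659 0.215 ] world d [ 0.2992 -0.5125  0.001 ] tool d cm [-47.04 -36.18  -0.06] rotvec [-0.001 -0.    -0.629] goal-frame d cm [-16.78 -56.93  -0.1 ]
F [0.4  0.69 0.98] open 0.09184967033771599
can [ 0.786 -0.047] vice 0.231 -0.035
bigwood corner near [0.543 0.182] vice 0.05 0.246
chisel tip [0.532 0.104] vice 0.02 0.173
chisel end [0.348 0.086] vice -0.163 0.199
wrench [ 0.519 -0.238] vice -0.075 -0.157
```

Emit:
drive_tool(
  targets=[
    [-2.76,-2.15,-0.8,0,0,-0.105,1],
    [-2.52,-2.43,-0.8,0,0,-0.105,1],
    [-2.25,-2.68,-0.8,0,0,-0.105,1],
    [-1.96,-2.9,0,0,0,-0.105,1],
    [-1.64,-3.09,0,0,0,-0.105,1],
  ],
)

```text
t: 0.52
ee_pos: [0.3235, 0.4258, 0.2388]
tcp_rot: [0.0, -0.072, 0.997, 0.0]
ft_force: [0.9, 1.2, -0.7]
opening: 0.0605
finger_force: 0.0
```

Emit:
drive_tool(
  targets=[
    [-1.3,-3.2,0,0,0,-0.104,1],
    [-1.0,-3.4,0,0,0,0,1],
    [-1.0,-3.4,0,0,0,0,1],
    [-1.0,-3.4,0,0,0,0,1],
    [-1.0,-3.4,0,0,0,0,1],
  ],
)

```text
t: 0.93
ee_pos: [0.4121, 0.2731, 0.2385]
tcp_rot: [-0.0, -0.121, 0.993, -0.0]
ft_force: [1.2, 0.0, -1.0]
opening: 0.0271
finger_force: 0.0
```

```bash
python3 -c "
from h import *
togo(.0135,.135,.064)"
```

```text
t 0.9333 goal [0.5348 0.0659 0.064 ] world d [ 0.1227 -0.2072 -0.1745] tool d cm [ -6.94 -23.06  17.45] rotvec [-0.    -0.     0.001] goal-frame d cm [ -6.95 -23.06  17.45]
F [ 1.15  0.01 -1.  ] open 0.027117695487074028
```

Emit:
drive_tool(
  targets=[
    [-1.2,-3.6,0,0,0,0,1],
    [-1.2,-3.6,0,0,0,0,1],
    [-1.2,-3.6,0,0,0,0,1],
    [-1.2,-3.6,1.0,0,0,0,1],
    [-1.2,-3.6,1.5,0,0,0,1],
  ],
)

```text
t: 1.35
ee_pos: [0.5147, 0.1129, 0.2145]
tcp_rot: [0.001, -0.121, 0.993, 0.0]
ft_force: [2.5, 0.2, -0.2]
opening: 0.0004
finger_force: 0.0
```

Emit:
drive_tool(
  targets=[
    [-0.9,-3.0,2.0,0,0,0,1],
    [0,-1.0,3.0,0,0,0,1],
    [0,0,3.5,0,0,0,1],
    [0,0,3.5,0,0,0,1],
    [0,0,2.5,0,0,0,1],
  ],
)

```text
t: 1.77
ee_pos: [0.5301, 0.077, 0.0658]
tcp_rot: [-0.001, -0.12, 0.993, -0.0]
ft_force: [-0.0, -0.3, -0.0]
opening: 0.0004
finger_force: 0.0
```

```bash
python3 - <<'E'
from h import *
from cell import optics
import cv2
togo(.0135,.135,.064)
a=optics.snapshot('scene')[120:220,180:300,::-1];cv2.imwrite("pics/c1.png",cv2.resize(a,None,fx=6,fy=6,interpolation=cv2.INTER_CUBIC))
E
```

```text
t 1.7667 goal [0.5348 0.0659 0.064 ] world d [ 0.0047 -0.0111 -0.0018] tool d cm [-0.19 -1.19  0.18] rotvec [ 0.    -0.002 -0.001] goal-frame d cm [-0.19 -1.19  0.18]
F [-0.02 -0.29 -0.01] open 0.00039007365898992665
```

View pics/c1.png

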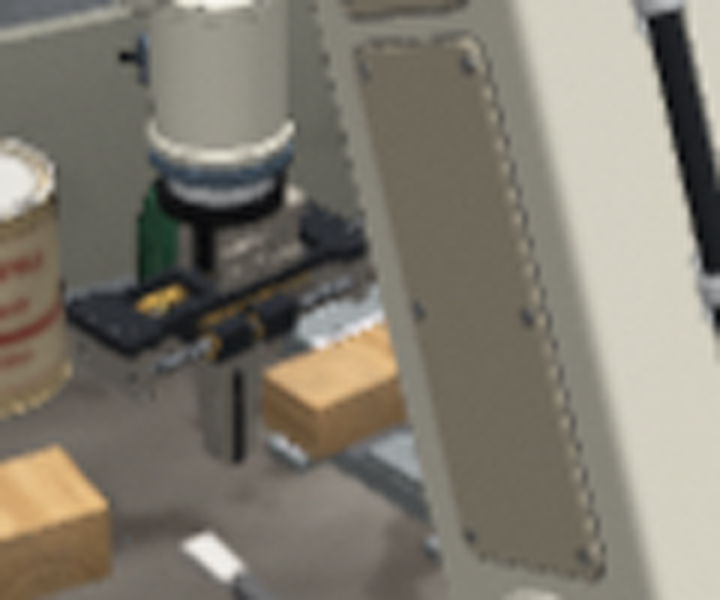

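The finger (225,410) stands just left of the block's end (290,410), clear of the chisel. I push along -y next.

Emit:
drive_tool(
  targets=[
    [-0.2,-1.0,0.1,0,0,0,1],
    [0,-1.0,0,0,0,0,1],
    [0,-1.0,0,0,0,0,1],
    [0,-0.8,0,0,0,0,1],
    [0,-0.8,0,0,0,0,1],
  ],
)

```text
t: 2.23
ee_pos: [0.5457, 0.0327, 0.0692]
tcp_rot: [0.001, -0.12, 0.993, 0.0]
ft_force: [-0.2, 2.0, 1.7]
opening: 0.0005
finger_force: 1.2
```

Emit:
drive_tool(
  targets=[
    [0,-0.5,0,0,0,0,1],
    [0,-0.4,0,0,0,0,1],
    [0,-0.3,0,0,0,0,1],
    [0,-0.3,0,0,0,0,1],
    [0,0,0,0,0,0,1],
  ],
)

```text
t: 2.65
ee_pos: [0.5482, 0.0186, 0.0677]
tcp_rot: [0.0, -0.121, 0.993, -0.0]
ft_force: [0.3, -0.7, -0.3]
opening: 0.0005
finger_force: 0.0
```

```bash
python3 - <<'E'
from h import *
from cell import optics
import cv2
togo(.0135,.0755,.064)
a=optics.snapshot('side')[140:240,225:325,::-1];cv2.imwrite("pics/c2.png",cv2.resize(a,None,fx=6,fy=6,interpolation=cv2.INTER_CUBIC))
E
```

```text
t 2.65 goal [0.549  0.0081 0.064 ] world d [ 0.0008 -0.0105 -0.0037] tool d cm [ 0.17 -1.04  0.37] rotvec [-0.  0.  0.] goal-frame d cm [ 0.17 -1.04  0.37]
F [ 0.26 -0.68 -0.26] open 0.0004521801993007991
```

View pics/c2.png

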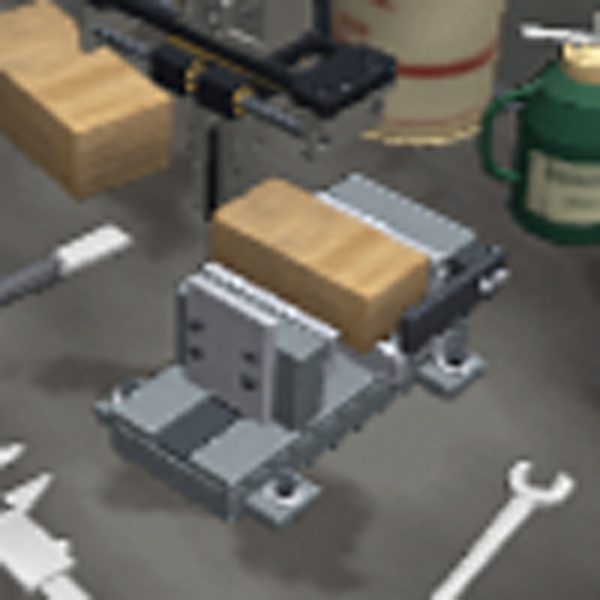

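The block has moved towards the stop (its right top corner is at (432,260)), with about 1 cm left. I keep going gently and watch the force.

Emit:
drive_tool(
  targets=[
    [0,-0.3,0,0,0,0,1],
    [0,-0.3,0,0,0,0,1],
    [0,-0.2,0,0,0,0,1],
    [0,-0.1,0,0,0,0,1],
  ],
)

```text
t: 3.03
ee_pos: [0.5502, 0.0101, 0.0674]
tcp_rot: [-0.0, -0.121, 0.993, -0.0]
ft_force: [0.3, 1.8, 1.3]
opening: 0.0004
finger_force: 0.6
```

Emit:
drive_tool(
  targets=[
    [0,-0.1,0,0,0,0,1],
    [0,-0.1,0,0,0,0,1],
  ],
)

```text
t: 3.2
ee_pos: [0.5506, 0.0082, 0.0675]
tcp_rot: [-0.0, -0.121, 0.993, -0.0]
ft_force: [-0.5, 1.1, -0.4]
opening: 0.0005
finger_force: 0.5
```

Emit:
drive_tool(
  targets=[
    [0,-0.1,0,0,0,0,1],
    [0,-0.1,0,0,0,0,1],
  ],
)

```text
t: 3.37
ee_pos: [0.5511, 0.0063, 0.0675]
tcp_rot: [-0.0, -0.121, 0.993, -0.0]
ft_force: [-0.0, 0.5, -0.8]
opening: 0.0006
finger_force: 0.4
```

Emit:
drive_tool(
  targets=[
    [0,-0.1,0,0,0,0,1],
    [0,-0.1,0,0,0,0,1],
  ],
)

```text
t: 3.53
ee_pos: [0.5516, 0.0044, 0.0676]
tcp_rot: [-0.0, -0.121, 0.993, -0.0]
ft_force: [-0.2, 0.9, -0.7]
opening: 0.0004
finger_force: 0.4
```

Emit:
drive_tool(
  targets=[
    [0,-0.1,0,0,0,0,1],
    [0,-0.1,0,0,0,0,1],
  ],
)

```text
t: 3.7
ee_pos: [0.552, 0.0038, 0.0676]
tcp_rot: [-0.0, -0.12, 0.993, 0.001]
ft_force: [-1.8, 15.1, 1.2]
opening: 0.0004
finger_force: 7.6
```

Emit:
drive_tool(
  targets=[
    [0,-0.1,0,0,0,0,1],
    [0,-0.1,0,0,0,0,1],
  ],
)

```text
t: 3.87
ee_pos: [0.5521, 0.0037, 0.0676]
tcp_rot: [-0.0, -0.12, 0.993, 0.003]
ft_force: [-3.2, 26.2, 2.9]
opening: 0.0006
finger_force: 13.3
```

The stop is reached (26 N). I back off and go round to the sliding jaw's rear.

Emit:
drive_tool(
  targets=[
    [0,0.5,0,0,0,0,1],
    [0,2.0,0,0,0,0,1],
    [2.0,1.5,0,0,0,0,1],
    [3.0,0,0,0,0,0,1],
    [0,0,0,0,0,0,1],
  ],
)

```text
t: 4.28
ee_pos: [0.4887, 0.0272, 0.0667]
tcp_rot: [-0.003, -0.121, 0.993, -0.0]
ft_force: [-0.4, 0.8, -0.6]
opening: 0.0004
finger_force: 0.0
```

```bash
python3 - <<'E'
from h import *
from cell import optics
import cv2
togo(-.105,0,.068)
a=optics.snapshot('side')[140:240,225:325,::-1];cv2.imwrite("pics/c3.png",cv2.resize(a,None,fx=6,fy=6,interpolation=cv2.INTER_CUBIC))
E
```

```text
t 4.2833 goal [ 0.4521 -0.0935  0.068 ] world d [-0.0366 -0.1207  0.0013] tool d cm [  6.47 -10.83  -0.1 ] rotvec [ 0.001 -0.006  0.002] goal-frame d cm [  6.45 -10.84  -0.13]
F [-0.4   0.77 -0.57] open 0.00035407299224149403
```

View pics/c3.png

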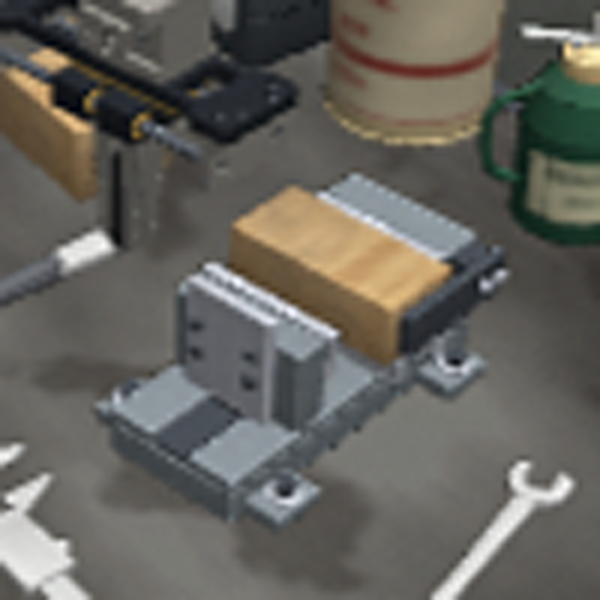

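The block's right end (top corners (388,305) and (452,268)) is at the stop. A quick fit checks it.

```bash
python3 - <<'E'
from h import *
B=lambda xs,ys,z:[.0575*xs,.0275*ys,z]
P=[B(1,-1,.09),B(1,1,.09),B(-1,1,.09),B(-1,-1,.09),B(-1,1,.05)]
for q in([(285,83),(210,125),(378,222),(457,180),(388,272)],7,(225,155)),([(292,185),(232,225),(388,305),(452,268),(388,363)],6,(225,140)):
    r=least_squares(lambda p:(proj('side',T(*p,P))-crop(*q)).ravel(),[.558,-.03,1.78],loss='soft_l1').x
    d=r[:2]-V[:2];c,s=np.cos(V[2]),np.sin(V[2]);print(1e3*(c*d[0]+s*d[1]),1e3*(c*d[1]-s*d[0]),r[2]-np.pi/2-V[2])
E
```

```text
13.500614009647743 40.298746139843935 -0.033089737505616695
15.662826206185123 2.054924574902056 0.00370485907799048
```

Emit:
drive_tool(
  targets=[
    [3.0,0,0,0,0,0,1],
    [3.4,-1.0,0,0,0.006,0,1],
    [0,-3.5,0,0,0,0,1],
    [0,-3.5,0,0,0,0,1],
    [0,-2.8,0,0,0,0,1],
  ],
)

```text
t: 4.75
ee_pos: [0.4597, -0.095, 0.0682]
tcp_rot: [-0.002, -0.121, 0.993, -0.001]
ft_force: [0.6, 0.5, 0.1]
opening: 0.0003
finger_force: 0.0
```

```bash
python3 -c "
from h import *
togo(-.088,0,.068)"
```

```text
t 4.75 goal [ 0.4686 -0.0895  0.068 ] world d [ 0.0089  0.0055 -0.0002] tool d cm [-0.99  0.32  0.02] rotvec [-0.001 -0.004  0.001] goal-frame d cm [-0.99  0.32  0.02]
F [0.58 0.49 0.11] open 0.0003088997094792913
```

Emit:
drive_tool(
  targets=[
    [-0.6,0.3,0,0,0,0,1],
    [-0.6,0,0,0,0,0,1],
    [-0.5,0,0,0,0,0,1],
    [-0.5,0,0,0,0,0,1],
    [-0.5,0,0,0,0,0,1],
  ],
)

```text
t: 5.17
ee_pos: [0.4831, -0.0835, 0.0671]
tcp_rot: [-0.004, -0.121, 0.993, -0.001]
ft_force: [-6.0, -5.5, 1.7]
opening: 0.0003
finger_force: 3.1
```

Emit:
drive_tool(
  targets=[
    [-0.4,0,0,0,0,0,1],
    [-0.4,0,0,0,0,0,1],
    [-0.3,0,0,0,0,0,1],
  ],
)

```text
t: 5.42
ee_pos: [0.4938, -0.0807, 0.0671]
tcp_rot: [-0.004, -0.121, 0.993, -0.001]
ft_force: [-5.9, -7.2, 2.9]
opening: 0.0003
finger_force: 3.8
```

Emit:
drive_tool(
  targets=[
    [-0.2,0,0,0,0,0,1],
    [-0.2,0,0,0,0,0,1],
    [-0.2,0,0,0,0,0,1],
  ],
)

```text
t: 5.67
ee_pos: [0.4954, -0.0801, 0.0668]
tcp_rot: [-0.008, -0.122, 0.993, -0.001]
ft_force: [-26.9, -17.5, 22.7]
opening: 0.0005
finger_force: 15.2
```

```bash
python3 -c "
from h import *
togo(-.060,0,.068)"
```

```text
t 5.6667 goal [ 0.4957 -0.0828  0.068 ] world d [ 0.0004 -0.0027  0.0012] tool d cm [ 0.03 -0.27 -0.12] rotvec [ 0.001 -0.017  0.002] goal-frame d cm [ 0.03 -0.27 -0.12]
F [-26.92 -17.52  22.67] open 0.0005083526203910704
```

```bash
python3 - <<'E'
from h import *
from cell import optics
import cv2
a=optics.snapshot('side')[140:240,225:325,::-1];cv2.imwrite("pics/c4.png",cv2.resize(a,None,fx=6,fy=6,interpolation=cv2.INTER_CUBIC))
E
```

```text
(no output)
```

View pics/c4.png

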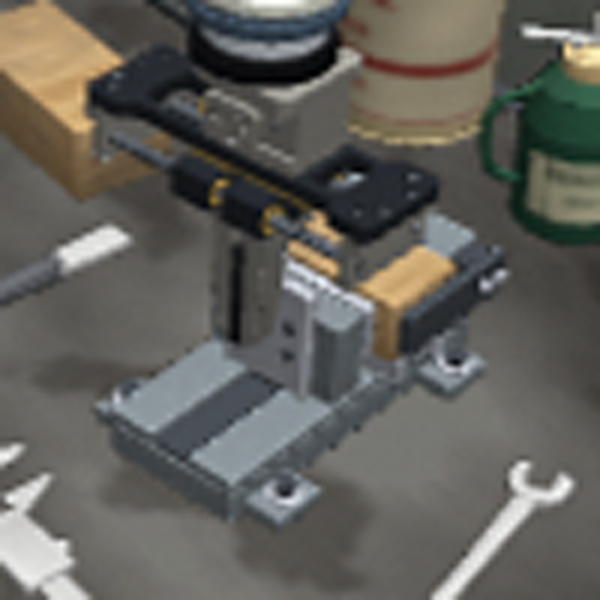

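The sliding jaw bears on the block and its end is still at the stop (corner near (388,357)). I hold briefly, then retreat.

Emit:
drive_tool(
  targets=[
    [0,0,0,0,0,0,1],
    [0,0,0,0,0,0,1],
    [0,0,0,0,0,0,1],
  ],
)

```text
t: 5.97
ee_pos: [0.4954, -0.08, 0.0668]
tcp_rot: [-0.008, -0.122, 0.993, -0.001]
ft_force: [-19.9, -13.0, 15.2]
opening: 0.0004
finger_force: 11.3
```

Emit:
drive_tool(
  targets=[
    [0.3,0,0,0,0,0,1],
    [0.3,0,0,0,0,0,1],
    [0.5,0,0,0,0,0,1],
    [2.0,0,0,0,0,0,1],
    [3.0,0,0,0,0,0,1],
  ],
)

```text
t: 6.38
ee_pos: [0.4433, -0.0937, 0.068]
tcp_rot: [-0.001, -0.121, 0.993, -0.001]
ft_force: [-0.6, 0.2, 0.1]
opening: 0.0005
finger_force: 0.0
```

Emit:
drive_tool(
  targets=[
    [2.0,0,-2.0,0,0,0,1],
    [0,0,-3.5,0,0,0,1],
    [0,0,-3.5,0,0,0,1],
    [0,0,0,0,0,0,1],
    [0,0,0,0,0,0,1],
  ],
)

```text
t: 6.8
ee_pos: [0.424, -0.0987, 0.1598]
tcp_rot: [-0.0, -0.121, 0.993, -0.001]
ft_force: [-0.5, -0.1, -0.2]
opening: 0.0006
finger_force: 0.0
```

```bash
python3 - <<'E'
from h import *
from cell import optics
import cv2
a=optics.snapshot('side')[140:240,225:325,::-1];cv2.imwrite("pics/c5.png",cv2.resize(a,None,fx=6,fy=6,interpolation=cv2.INTER_CUBIC))
E
```

```text
(no output)
```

View pics/c5.png

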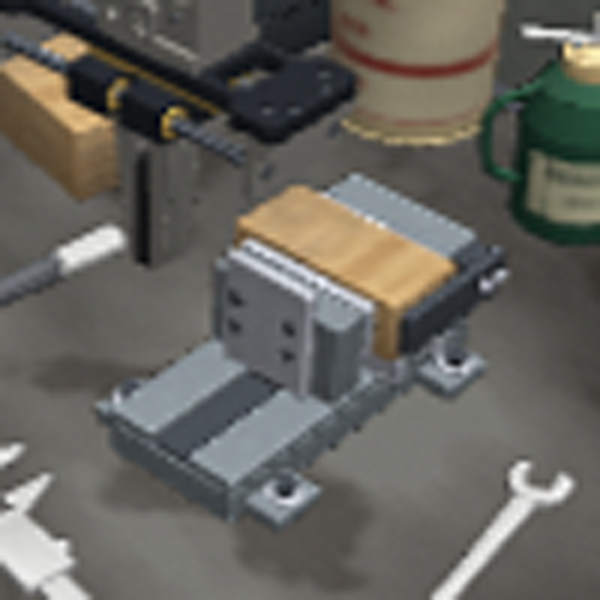

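The block is clamped between the jaws with its end at the stop ((388,355) and (455,268)), the arm is clear, and the tools are undisturbed.

```bash
python3 -c "
from cell import job
print(job.hand_in())"
```

```text
the job is handed in; nothing more can be done
None
```

I slid the block up against the stop, clamped it in the vice with the sliding jaw and handed the job in; no verdict came back, but the last picture showed it clamped with its end at the stop and the nearby tools undisturbed. My closing push reached about 30 N, above the 10–20 N advised.

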